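# Hang the parts bin where the rail is free

### The job

Pick up the parts bin with the two lens barrels by its sloping front wall and hang it by its back lip on the rack's rail. Of the two gaps wide enough for it, one has a cable clip on the rail that keeps the lip from going down, so use the other, where it goes fully home. Keep it level with both lenses in it, set it on gently, and leave the two hanging bins, the spray can and the screwdriver as they are.

Things in the scene. Friction and masses are not known exactly. Their poses are not given: they have to be found in the camera images.
- bin: the bin to hang: open grey plastic hopper bin on the bench, 100 mm wide (y), 75 high at the back, about 0.16 kg (0.12 to 0.22) plus two lenses. Origin: centre of the underside; front faces its -x. Floor x -45 to +63, 3 thick; walls 3 thick, side tops z 75 at the back, 57 in front. A 34 high divider at x -2 keeps the lenses behind it; in front of it there is room for a finger
- bin_grip (a point): where to pinch the bin's front wall: bin frame (-69.5, 0, 38.4) mm, bin's axes. The wall is flat, 10 thick, 62 long up the slope and leans outward 35 degrees (up along it = (-0.574, 0, 0.819)); this point is on its mid-thickness, 20 below its top edge along the slope. Come in along the wall: tool tilted 35 degrees, its back towards the bin's -x
- bin_lip (a point): middle of the channel under the hanging lip along the bin's back top edge: bin frame (67.5, 0, 72) mm, bin's axes. Lip 88 long in y: a downward-open channel 9 wide (bin x 63 to 72), ceiling z 72, its turned-down edge 4 thick (x 72 to 76) reaching down to z 57. Below it the back wall is flat: x = 63, z 0 to 72
- rack: rack for hanging bins, fixed; place, turn and height vary. Origin in the rail's middle plane, 250 mm below its top; -x is the front, y along the rail. Two 25 square posts, inner faces y -242 and +242. A white LED bar (x -117 to -83, underside z 348) runs over the bins' fronts: a gripper pointing straight down does not fit past it, one tilted along the bins' front walls does
- rail_top (a point): middle of the rail's top edge, rack frame (0, 0, 250) mm, rack's axes. Rail: flat bar 5 thick, 30 high, post to post. In the middle of one of the two end gaps a black cable clip (34 long, 16 thick) is clamped on it, standing 8 above its top, and keeps a lip from going down there; which gap is not given: see it, or feel the bin stop 15 to 25 too high. A like clip under the backing bar is harmless
- backing (a point): middle of the front face of the backing bar, 50.5 mm below the rail's top: rack frame (-5, 0, 199.5) mm, rack's axes. The bar is 33 high, post to post; the bins' backs rest on it. A bin hung right has its lip 15 down over the rail, its channel's ceiling on the rail's top edge, its origin 68 in front of the rail's middle plane, and leans forward 1 to 2 degrees
- bin_wide: bystander: bin of the same make and width (100 mm) as the one to hang, hanging loose on the rail; frame and profile as bin. It and bin_narrow hang in either order about 140 apart centre to centre: the two end gaps (post to bin) are wide enough for the bin, about 116 to 148, the one between them is not (50 to 70)
- bin_narrow: bystander: bin of the same make, 60 mm wide, hanging loose on the rail; frame and profile as bin
- lens_a: black lens barrel standing in the rear part of the bin, 39 mm diameter, 32 high, about 90 g (60 to 130); origin: centre of its underside
- lens_b: the second lens barrel, the same, beside the first
- spray_can: bystander: spray can standing on the bench, 52 mm diameter, 170 high; origin: centre of its underside, z up
- driver: bystander: screwdriver lying on the bench, 190 mm long along its x; origin: under its middle

How it is judged:
At the end, for the whole second after the job is handed in: bin at rest, lip over the rail (channel ceiling -5 to +4 mm from the rail's top edge, channel middle within 6 mm of the rail's plane), level within 5 degrees, square within 7; lenses in its rear part; hanging bins within 15 mm, can and screwdriver within 20 mm of their start (x of bin_lip in the frame of rail_top between -0.006 and 0.006 m and z of bin_lip in the frame of rail_top between -0.005 and 0.004 m and angle between bin's own z axis and vertical below 0.09 rad and angle between the x axis of bin and the x axis of rack, either way round below 0.12 rad and linear speed of bin below 0.02 m/s and x of lens_a in the frame of bin between 0 and 0.06 m and x of lens_b in the frame of bin between 0 and 0.06 m and distance between each of lens_a, lens_b and bin below 0.06 m and distance of each of bin_wide, bin_narrow from where it was at the start of the episode below 0.015 m and distance of each of spray_can, driver from where it was at the start of the episode below 0.02 m); the robot touches nothing.
It fails at once if the bin was knocked or pressed against the rack with more than 45 N (contact force between bin and rack above 45 N).
It fails at once if the bin was pushed against a hanging bin with more than 10 N (contact force between bin and bin_wide above 10 N or contact force between bin and bin_narrow above 10 N).
It fails at once if a hanging bin was shifted by more than 25 mm (distance of any of bin_wide, bin_narrow from where it was at the start of the episode above 0.025 m).
It fails at once if the bin was tipped by more than 35 degrees (angle between bin's own z axis and vertical above 0.61 rad).
It fails at once if the spray can was knocked over (angle between spray_can's own z axis and vertical above 0.4 rad).
It also fails if it takes over 67 s, if anything falls off the work surface, if the arm or the gripper's body presses on something with over 40 N, if the wrist force passes 120 N, or if a joint passes its speed limit or range.

### The arm

A 6-joint arm with a two-finger parallel gripper is mounted at the origin on the work surface. World frame = base frame: x ahead of the robot, y to its left, z up, the work surface at z = 0. Lengths are in m, angles in rad, forces in N, time in s.
With the tool pointing down it reaches from about 0.375 to 0.825 m from the base axis. Payload 5.5 kg.
Tool frame: the origin (TCP) lies midway between the tips of the shut fingers; the grasp point (between the pads) lies 19 mm behind it (r.hold_point_z is the distance from the TCP to the grasp point, in m); z points along the fingers, y is the line along which they close (so a half turn about z gives the same grasp; the last joint's range is limited). The gripper opens to 85 mm and grips with 20 to 120 N. Pads are 22 mm wide; open, the fingers measure 114 mm over their backs; the gripper's body (76 mm by 85 mm) begins 54 mm behind the grasp point. The pads swing forward as they close: fully open they stand 13 mm farther back than shut.
Start: joints at [-1.14, 0.314, -0.047, 1.21, 0, 1.571], TCP at [0.251, -0.545, 0.231] pointing down, gripper open.
Joint ranges: [-2.67, 2.67], [-0.69, 1.73], [-1.03, 1.25], [-2.08, 2.16], [-1.42, 1.45], [-3.14, 3.14]. Speed limits (rad/s): [2.39, 2.39, 3.01, 3.14, 3.14, 3.14].

### API

Orientations are given as a unit quaternion [w, x, y, z].
In Python, from plant import r gives the robot as it stands.
- The arm moves only by the tool play_rows, never from a script. Its argument "increments" is a list that holds one entry, the list of rows, each a list of 7 numbers: the turn, a rotation vector about the tool's x, y, z in rad, then the shift along the tool's x, y, z in mm, then the finger opening in mm, from 0 to 85.4. In form: [[[wx, wy, wz, x, y, z, hand], ...]]. A call has 1 to 10 rows; each row shifts and turns the commanded pose from where the row before left it, along the tool's axes as they then stand; what a row does not reach is not made up. A row lasts 1/8 s, in which the tool goes at most 62.5 mm and 10.7 degrees, less where a joint would pass 70% of its speed; a pose out of reach is approached as far as the arm can. A call with a gripper value outside its range is refused whole. The fingers move at their own pace and stop on an object; the grip force is fixed at half the most. Time passes only in rows, so rows that do not move let the fingers close. It gives the time, the measured TCP pose, the force, the opening and the grip force at its end, in the units of the state.
- r.observe(): the state, without advancing time (a new reading comes with each control period).
- r.get_image(name): name is "scene" or "side" or "wrist"; returns a dict with "pixels" (384x512x3 uint8, blue, green, red), "intrinsics" (3x3 intrinsics, pixels), "R" (3x3) and "t" (3): a world point X has camera coordinates R X + t; the wrist camera has in their place "hand_eye" (4x4, takes a point from camera to tool coordinates, whose origin is the TCP and whose axes are the flange's). Camera axes: x right, y down, z forward; pixel columns grow to the right and rows downward; lengths in m; the calibration is good to about 2 mm. A picture is of the moment at which its call begins: read the wrist's pose just before it. There is no depth.
- r.hand_in(): hands the job in; it is judged then, once.
The state is a dict: "time": time; "qpos": joint angles; "qvel": joint speeds; "tau": joint torques, N m; "ee_pos": TCP position; "eef_rot": TCP orientation; "force": force on the tool from outside, world axes, zero at the start; "torque": the same for the moment, N m; "opening": opening from 0.0 (shut) to 1.0 (fully open); "grip_force": force on a finger pad.
Only numpy, scipy, OpenCV 4.12 (cv2) and the standard library are available. Lean on these libraries where they do the work, as an engineer would, in place of code of your own. Each camera call takes 0.05 s, during which the arm holds its last target. There are 200 camera calls.

## Working session

There is one attempt and no reset: what is moved stays moved. The work goes in short steps, Python scripts to look and compute and a tool call to move; the robot and the scene stay as the last step left them, time stands still between calls to the robot, and variables do not carry over. Pictures are saved under pics/ and viewed, at most 10 in all, crops included, and the job is handed in when it is done.

Besides the shell and the picture viewer there is one more tool, called after "Emit:" as name([rows], argument=value, ...), one row to a line, values as JSON. play_rows: Moves the arm, as the interface text tells. Its arguments: {"type":"object","properties":{"increments":{"type":"array"}},"required":["increments"]}

```bash
mkdir -p pics; ls; python3 - <<'E'
from plant import r
import cv2,numpy as np
s=r.observe();print(s['time'],s['ee_pos'],s['eef_rot'],r.hold_point_z)
for n in("scene","side"):
    d=r.get_image(n);cv2.imwrite(f"pics/{n}0.png",d["pixels"]);np.savez(f"{n}0.npz",**d)
    C=-d["R"].T@d["t"];print(n,C,d["R"][2],d["intrinsics"][0,0])
E
```

```text
pics
0.0 [ 0.25031403 -0.54464401  0.23040912] [-8.54847595e-04  9.76888041e-01  2.13749834e-01 -1.80993934e-04] 0.0187
scene [ 1.18653431 -0.52462254  1.27267503] [-0.47620656  0.36149335 -0.80159209] 451.32572064637077
side [-0.23194656  0.99469947  0.94263042] [ 0.53210066 -0.67557739 -0.51035681] 493.61034536195785
```

View pics/scene0.png

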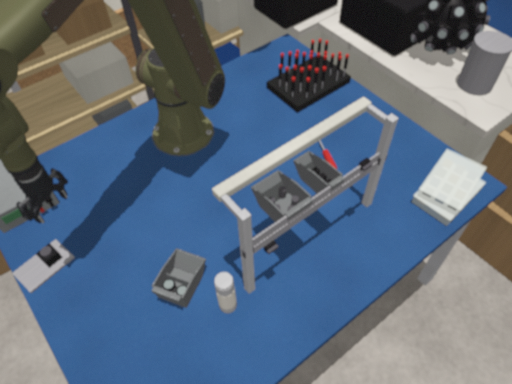

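View pics/side0.png

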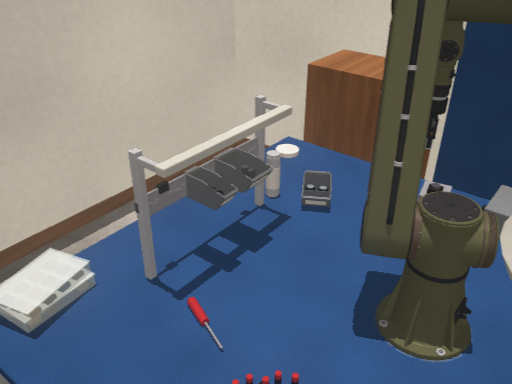

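Scene camera: the bin to hang is at (180,278), the can at (226,292), and the rack posts at (247,250) and (380,150). The rail clip is at (365,163), in the far (+y) gap, and the side view agrees at (163,187). The clip at (272,247) is under the backing bar and harmless, so the near (-y) gap is the free one. I'll zoom in to measure.

```bash
python3 - <<'E'
import cv2,numpy as np
a=cv2.imread("pics/scene0.png");b=cv2.imread("pics/side0.png")
def crop(im,x0,y0,x1,y1,k): return cv2.resize(im[y0:y1,x0:x1],None,fx=k,fy=k,interpolation=cv2.INTER_CUBIC)
A=crop(a,145,240,215,310,5.7142857); A=crop(a,145,240,211,315,6);B=crop(b,290,160,356,235,6)
cv2.imwrite("pics/c1.png",np.hstack([A,B]))
A=crop(a,208,92,408,302,2);B=crop(b,125,85,305,295,2)
cv2.imwrite("pics/c2.png",cv2.convertScaleAbs(np.hstack([A,B]),alpha=1.3,beta=10))
E
```

```text
(no output)
```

View pics/c1.png

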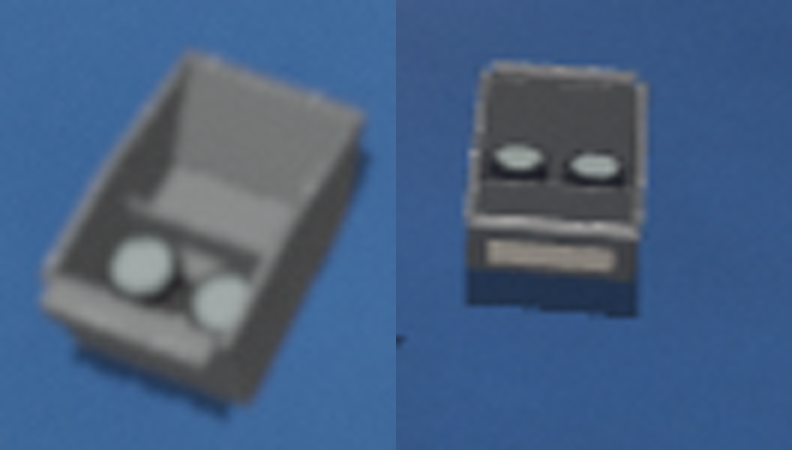

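View pics/c2.png

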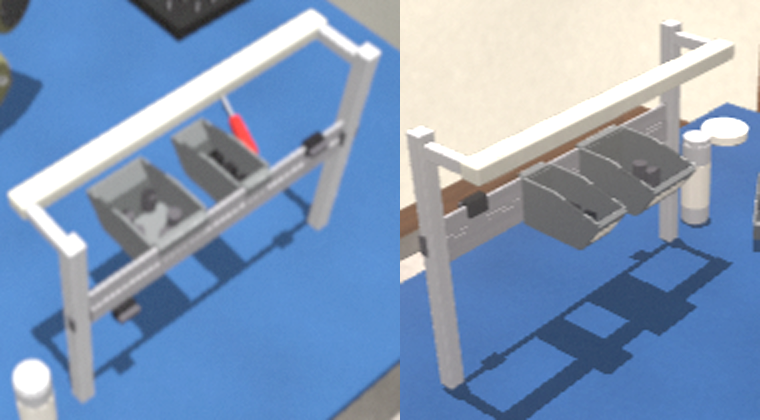

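```bash
cat > h.py <<'E'
import numpy as np,cv2
D={n:dict(np.load(f"{n}0.npz")) for n in("scene","side")}
def P(n): d=D[n]; return d["intrinsics"]@np.c_[d["R"],d["t"]]
def tri(a,b):
    X=cv2.triangulatePoints(P("scene"),P("side"),np.array(a,float),np.array(b,float)).ravel();X=X[:3]/X[3]
    e=[np.round(proj(n,X)-p,1) for n,p in(("scene",a),("side",b))]
    return X,e
def proj(n,X): q=P(n)@np.r_[X,1]; return q[:2]/q[2]
def cast(n,p,z):
    d=D[n]; C=-d["R"].T@d["t"]; v=d["R"].T@np.linalg.inv(d["intrinsics"])@np.r_[p,1]; return C+v*(z-C[2])/v[2]
E
python3 - <<'E'
from h import *
S=lambda x,y:(208+x/2,92+y/2); T=lambda x,y:(125+(x-400)/2,85+y/2)
s=lambda x,y:(145+x/6,240+y/6); t=lambda x,y:(290+(x-396)/6,160+y/6)
np.set_printoptions(precision=4,suppress=True)
for n,a,b in [("front+y",s(364,110),t(468,222)),("front-y",s(190,52),t(642,233)),("back+y",s(215,355),t(490,68)),("back-y",s(45,290),t(643,80)),
 ("post-y top",S(73,243),T(670,27)),("post+y top",S(370,52),T(421,133)),("led-y",S(25,203),T(720,48)),("led+y",S(320,15),T(470,168)),
 ("clip",S(313,137),T(476,197)),("foot-y",S(82,400),T(669,242)),("foot+y",S(320,228),T(452,388))]:
    print(n,*tri(a,b))
for n,p in [("front+y",s(364,110)),("front-y",s(190,52))]: print(n,cast("scene",p,.056))
for n,p in [("front+y",t(468,222)),("front-y",t(642,233))]: print(n,cast("side",p,.056))
for n,p in [("l",s(142,265)),("l",s(222,302))]: print(n,cast("scene",p,.035))
for n,p in [("l",t(598,165)),("l",t(519,157))]: print(n,cast("side",p,.035))
E
```

```text
front+y [ 0.5475 -0.2558  0.0524] [array([-0.8, -0.2]), array([-0.6,  0.1])]
front-y [ 0.4625 -0.3073  0.0529] [array([-0.9, -0.3]), array([-0.7,  0.2])]
back+y [ 0.6218 -0.389   0.0724] [array([-0.9, -0.3]), array([-0.6,  0.2])]
back-y [ 0.5409 -0.4355  0.0717] [array([-1.2, -0.5]), array([-0.8,  0.3])]
post-y top [ 0.6868 -0.1928  0.3959] [array([-0.5, -0.1]), array([-0.3,  0. ])]
post+y top [0.6912 0.3112 0.3996] [array([-1.7,  0.2]), array([-1.5, -0.3])]
led-y [ 0.5931 -0.1979  0.3819] [array([-0.8, -0.2]), array([-0.5,  0.1])]
led+y [0.5889 0.3236 0.3894] [array([-1.5,  0. ]), array([-1.5, -0.2])]
clip [0.6879 0.2356 0.2749] [array([-1.,  0.]), array([-0.9, -0.1])]
foot-y [ 0.6923 -0.2027 -0.0159] [array([-0.7, -0.1]), array([-0.5,  0.1])]
foot+y [ 0.6956  0.3127 -0.0149] [array([-1.5,  0. ]), array([-1.5, -0.2])]
front+y [ 0.5515 -0.2552  0.056 ]
front-y [ 0.4672 -0.3062  0.056 ]
front+y [ 0.5433 -0.2527  0.056 ]
front-y [ 0.4589 -0.3054  0.056 ]
l [ 0.5433 -0.386   0.035 ]
l [ 0.5852 -0.3655  0.035 ]
l [ 0.5373 -0.3881  0.035 ]
l [ 0.5801 -0.3659  0.035 ]
```

```bash
python3 - <<'E'
from plant import r
import numpy as np
from scipy.spatial.transform import Rotation as Ro
np.set_printoptions(precision=4,suppress=True)
d=r.get_image("wrist");print(d["hand_eye"],d["intrinsics"])
s=r.observe();q=s['eef_rot'];Rt=Ro.from_quat([q[1],q[2],q[3],q[0]]).as_matrix()
H=d["hand_eye"]
def tool(yaw):
    c,sn=np.cos(yaw),np.sin(yaw);B=np.array([[c,-sn,0],[sn,c,0],[0,0,1]])
    a=np.radians(35);return B@np.array([[0,np.cos(a),np.sin(a)],[1,0,0],[0,np.sin(a),-np.cos(a)]])
Rv=tool(0)
K=d["intrinsics"]
for T in ([.45,-.12,.36],[.48,-.12,.40],[.45,-.12,.42]):
    for X in([.69,-.12,.267],[.69,-.18,.267],[.69,-.05,.267],[.591,-.12,.365]):
        pc=np.linalg.inv(H)@np.r_[Rv.T@(np.array(X)-T),1];p=K@pc[:3];print(T,X,p[:2]/p[2],pc[2])
E
```

```text
[[ 0.0005 -0.9507 -0.3101  0.0804]
 [ 1.      0.      0.0015  0.0012]
 [-0.0014 -0.3101  0.9507 -0.1437]
 [ 0.      0.      0.      1.    ]] [[267.5726   0.     251.6156]
 [  0.     267.5726 190.8155]
 [  0.       0.       1.    ]]
[0.45, -0.12, 0.36] [0.69, -0.12, 0.267] [355.3221 165.5746] 0.3651073582530667
[0.45, -0.12, 0.36] [0.69, -0.18, 0.267] [350.2734 206.5757] 0.3837125938814724
[0.45, -0.12, 0.36] [0.69, -0.05, 0.267] [361.9036 112.1249] 0.3434012500199268
[0.45, -0.12, 0.36] [0.591, -0.12, 0.365] [384.7609 200.0007] 0.2347649403771786
[0.48, -0.12, 0.4] [0.69, -0.12, 0.267] [317.8131 163.1536] 0.37982739073487704
[0.48, -0.12, 0.4] [0.69, -0.18, 0.267] [314.7025 202.7529] 0.3984326263632827
[0.48, -0.12, 0.4] [0.69, -0.05, 0.267] [321.8507 111.7541] 0.35812128250173714
[0.48, -0.12, 0.4] [0.591, -0.12, 0.365] [325.9186 194.2836] 0.24948497285898893
[0.45, -0.12, 0.42] [0.69, -0.12, 0.267] [321.1592 158.5321] 0.41178175609633505
[0.45, -0.12, 0.42] [0.69, -0.18, 0.267] [318.1349 195.3911] 0.4303869917247407
[0.45, -0.12, 0.42] [0.69, -0.05, 0.267] [325.0522 111.0859] 0.39007564786319515
[0.45, -0.12, 0.42] [0.591, -0.12, 0.365] [329.894  183.9873] 0.281439338220447
```

```bash
cat >> h.py <<'E'
from scipy.spatial.transform import Rotation as Ro
np.set_printoptions(precision=4,suppress=True)
def tool(yaw,tilt=35):
    a=np.radians(tilt);return Ro.from_euler('z',yaw).as_matrix()@np.array([[0,np.cos(a),np.sin(a)],[1,0,0],[0,np.sin(a),-np.cos(a)]])
def pose(s):
    q=s['eef_rot'];return np.array(s['ee_pos']),Ro.from_quat([q[1],q[2],q[3],q[0]]).as_matrix()
def plan(p,R,T,Rt,n,hand):
    w=Ro.from_matrix(R.T@Rt).as_rotvec();dR=Ro.from_rotvec(w/n).as_matrix();rows=[];d=(np.array(T)-p)/n
    for i in range(n):
        rows.append([*[round(float(v),4) for v in w/n],*[round(float(v),1) for v in 1000*R.T@d],hand]);R=R@dR
    print(np.degrees(np.linalg.norm(w))/n,"deg/row",1000*np.linalg.norm(d),"mm/row");print(rows)
E
python3 - <<'E'
from h import *
from plant import r
p,R=pose(r.observe())
plan(p,R,[.47,-.14,.34],tool(0),12,60)
E
```

```text
6.100818738014126 deg/row 39.44606317816831 mm/row
[[-0.0453, 0.0289, -0.0919, 30.7, -23.0, -9.1, 60], [-0.0453, 0.0289, -0.0919, 32.9, -19.7, -9.1, 60], [-0.0453, 0.0289, -0.0919, 34.9, -16.1, -9.0, 60], [-0.0453, 0.0289, -0.0919, 36.4, -12.5, -8.6, 60], [-0.0453, 0.0289, -0.0919, 37.6, -8.7, -8.0, 60], [-0.0453, 0.0289, -0.0919, 38.5, -4.8, -7.2, 60], [-0.0453, 0.0289, -0.0919, 38.9, -1.0, -6.2, 60], [-0.0453, 0.0289, -0.0919, 39.0, 2.9, -5.0, 60], [-0.0453, 0.0289, -0.0919, 38.7, 6.6, -3.7, 60], [-0.0453, 0.0289, -0.0919, 38.0, 10.3, -2.2, 60], [-0.0453, 0.0289, -0.0919, 36.9, 13.8, -0.6, 60], [-0.0453, 0.0289, -0.0919, 35.5, 17.1, 1.2, 60]]
```

Emit:
play_rows([
  [[-0.045,0.029,-0.092,31,-23,-9,60],[-0.045,0.029,-0.092,33,-20,-9,60],[-0.045,0.029,-0.092,35,-16,-9,60],[-0.045,0.029,-0.092,36,-12,-9,60],[-0.045,0.029,-0.092,38,-9,-8,60],[-0.045,0.029,-0.092,38,-5,-7,60],[-0.045,0.029,-0.092,39,-1,-6,60],[-0.045,0.029,-0.092,39,3,-5,60],[-0.045,0.029,-0.092,39,7,-4,60],[-0.045,0.029,-0.092,38,10,-2,60]],
])

```text
time: 1.4
ee_pos: [0.4339, -0.2064, 0.3226]
eef_rot: [0.181, 0.747, 0.614, 0.181]
force: [0.5, 0.2, -0.4]
opening: 0.702
grip_force: 0.0
```

Emit:
play_rows([
  [[-0.045,0.029,-0.092,37,14,-1,60],[-0.045,0.029,-0.092,35,17,1,60],[0,0,0,0,0,0,60]],
])

```text
time: 1.78
ee_pos: [0.47, -0.1389, 0.3414]
eef_rot: [0.212, 0.673, 0.676, 0.213]
force: [0.3, -0.2, -0.7]
opening: 0.702
grip_force: 0.0
```

```bash
python3 - <<'E'
from h import *
from plant import r
s=r.observe();p,R=pose(s);print(s['time'],p,R)
d=r.get_image("wrist");np.savez("w1.npz",p=p,Rt=R,**d);cv2.imwrite("pics/w1.png",cv2.resize(d["pixels"],(800,600),interpolation=cv2.INTER_CUBIC))
E
```

```text
1.775 [ 0.47   -0.1389  0.3414] [[-0.0046  0.8197  0.5728]
 [ 1.      0.0033  0.0033]
 [ 0.0008  0.5728 -0.8197]]
```

View pics/w1.png

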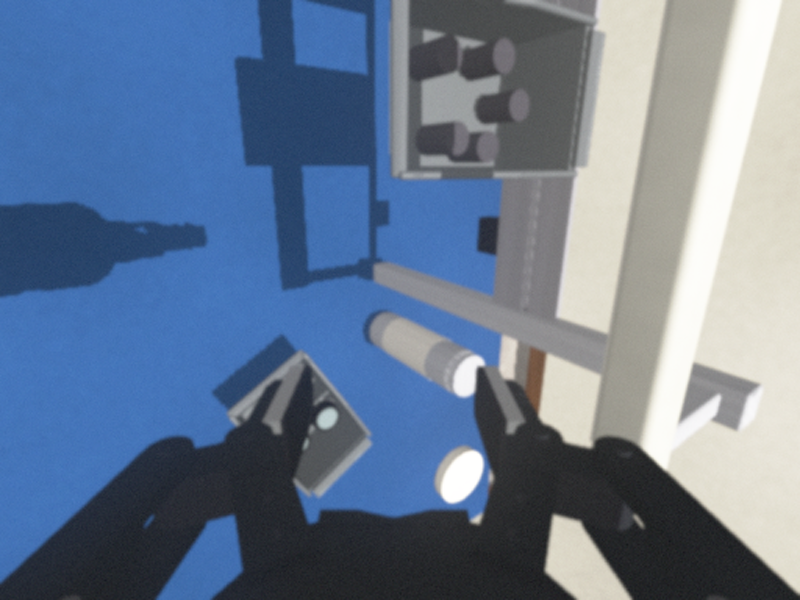

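Wrist view at 800 px: the free gap is clear. The wide bin's side edge is near y=176 px, and the -y post's inner edge runs (375,265)-(610,338). The rail's top edge is around (575,190)-(553,340), and the clip at (487,235) is low, under the backing bar. Next I'll cast these onto the rail height.

```bash
cat >> h.py <<'E'
def wcam(f):
    d=np.load(f);H=d["hand_eye"];Rc=d["Rt"]@H[:3,:3];C=d["p"]+d["Rt"]@H[:3,3];return d["pixels"],d["intrinsics"],Rc,C
def wray(f,px):
    im,K,Rc,C=wcam(f);v=Rc@np.linalg.inv(K)@np.r_[px,1];return C,v
def wcast(f,px,ax,val):
    C,v=wray(f,px);return C+v*(val-C[ax])/v[ax]
E
python3 - <<'E'
from h import *
k=.64
g=cv2.cvtColor(wcam("w1.npz")[0],cv2.COLOR_BGR2GRAY).astype(float)
pts=[]
for row in range(122,186,4):
    c=np.arange(325,390);pr=g[row-1:row+2,325:390].mean(0);dg=np.gradient(pr);i=dg[15:].argmax()+15
    j=slice(max(i-2,0),i+3);cc=(c[j]*dg[j]).sum()/dg[j].sum();pts.append((cc,row))
print(np.round(pts,1).tolist())
W=[wcast("w1.npz",p,2,.268) for p in pts]; print(np.array(W))
for n,p,z in [("led L top",(712/1,0),.365),("led L far",(598,440),.365),("led shade",(662,470),.365)]: pass
print("wide bin edge back", wcast("w1.npz",np.array((575,172))*k,2,.27), "lip corner",wcast("w1.npz",np.array((583,167))*k,2,.272))
print("wide bin edge front", wcast("w1.npz",np.array((392,177))*k,2,.252))
for q in((520,311),(605,336)): print("post",wcast("w1.npz",np.array(q)*k,0,.678))
print("led lines",[wcast("w1.npz",np.array(q)*k,2,.365) for q in((668,0),(597,430))])
print("can",wcast("w1.npz",np.array((470,375))*k,2,.17),cast("scene",(224,279),.17))
p,R=np.load("w1.npz")["p"],0
E
```

```text
[[365.7, 122.0], [365.1, 126.0], [364.6, 130.0], [364.1, 134.0], [363.6, 138.0], [363.1, 142.0], [362.5, 146.0], [362.0, 150.0], [361.4, 154.0], [360.9, 158.0], [360.4, 162.0], [359.9, 166.0], [359.4, 170.0], [359.0, 174.0], [358.3, 178.0], [357.9, 182.0]]
[[ 0.6892 -0.08    0.268 ]
 [ 0.6891 -0.0846  0.268 ]
 [ 0.6891 -0.0893  0.268 ]
 [ 0.689  -0.094   0.268 ]
 [ 0.6892 -0.0988  0.268 ]
 [ 0.6892 -0.1036  0.268 ]
 [ 0.6891 -0.1085  0.268 ]
 [ 0.6892 -0.1134  0.268 ]
 [ 0.6889 -0.1183  0.268 ]
 [ 0.689  -0.1233  0.268 ]
 [ 0.689  -0.1284  0.268 ]
 [ 0.6892 -0.1335  0.268 ]
 [ 0.6892 -0.1386  0.268 ]
 [ 0.6894 -0.1438  0.268 ]
 [ 0.6891 -0.149   0.268 ]
 [ 0.6894 -0.1544  0.268 ]]
wide bin edge back [ 0.6875 -0.0663  0.27  ] lip corner [ 0.6938 -0.0628  0.272 ]
wide bin edge front [ 0.5336 -0.0683  0.252 ]
post [ 0.678  -0.1832  0.241 ]
post [ 0.678  -0.18    0.3173]
led lines [array([ 0.5847, -0.0001,  0.365 ]), array([ 0.59  , -0.1969,  0.365 ])]
can [ 0.6964 -0.2828  0.17  ] [ 0.6936 -0.2773  0.17  ]
```

```bash
python3 - <<'E'
from h import *
k=.64
f=[wcast("w1.npz",np.array(q)*k,2,.053) for q in((231,411),(302,352))]
b=[wcast("w1.npz",np.array(q)*k,2,.075) for q in((370,436),(315,494))]
print(f,b, (f[0]+f[1])/2,(b[0]+b[1])/2)
yaw=np.radians(-59.7);ex=np.array([np.cos(yaw),np.sin(yaw),0]);
fm=np.array([.505,-.2815,0]);O=fm+ex*.085;print("origin",O)
g=O-ex*.0695+[0,0,.0384+.001];Rt=tool(yaw);T=g+Rt[:,2]*.0187;print("grip",g,"tcp",T)
p,R=np.load("w1.npz")["p"],np.load("w1.npz")["Rt"]
plan(p,R,T-Rt[:,2]*.09,Rt,10,40)
E
```

```text
[array([ 0.4686, -0.3073,  0.053 ]), array([ 0.5504, -0.2617,  0.053 ])] [array([ 0.6241, -0.3892,  0.075 ]), array([ 0.5458, -0.4385,  0.075 ])] [ 0.5095 -0.2845  0.053 ] [ 0.585  -0.4139  0.075 ]
origin [ 0.5479 -0.3549  0.    ]
grip [ 0.5128 -0.2949  0.0394] tcp [ 0.5182 -0.3041  0.0241]
5.9962774902093265 deg/row 27.27168503856612 mm/row
[[-0.0001, -0.06, 0.0857, -12.1, -12.2, 21.2, 40], [-0.0001, -0.06, 0.0857, -11.8, -11.1, 21.9, 40], [-0.0001, -0.06, 0.0857, -11.4, -10.2, 22.6, 40], [-0.0001, -0.06, 0.0857, -10.8, -9.2, 23.3, 40], [-0.0001, -0.06, 0.0857, -10.2, -8.3, 23.9, 40], [-0.0001, -0.06, 0.0857, -9.4, -7.5, 24.5, 40], [-0.0001, -0.06, 0.0857, -8.5, -6.7, 25.0, 40], [-0.0001, -0.06, 0.0857, -7.5, -6.0, 25.5, 40], [-0.0001, -0.06, 0.0857, -6.5, -5.4, 25.9, 40], [-0.0001, -0.06, 0.0857, -5.4, -4.9, 26.3, 40]]
```

Emit:
play_rows([
  [[0,-0.06,0.086,-12,-12,21,40],[0,-0.06,0.086,-12,-11,22,40],[0,-0.06,0.086,-11,-10,23,40],[0,-0.06,0.086,-11,-9,23,40],[0,-0.06,0.086,-10,-8,24,40],[0,-0.06,0.086,-9,-7,24,40],[0,-0.06,0.086,-8,-7,25,40],[0,-0.06,0.086,-8,-6,25,40],[0,-0.06,0.085,-6,-5,26,40],[0,-0.06,0.085,-5,-5,26,40]],
])

```text
time: 3.08
ee_pos: [0.4922, -0.2612, 0.098]
eef_rot: [0.289, 0.922, 0.245, 0.076]
force: [-0.4, -0.4, 1.5]
opening: 0.468
grip_force: 0.0
```

Emit:
play_rows([
  [[0,0,0,0,0,0,40]],
])

```text
time: 3.2
ee_pos: [0.4916, -0.2603, 0.0967]
eef_rot: [0.288, 0.922, 0.248, 0.075]
force: [-0.1, -0.0, 0.2]
opening: 0.47
grip_force: 0.0
```

```bash
python3 - <<'E'
from h import *
from plant import r
s=r.observe();p,R=pose(s);print(s['time'],p,s['qpos'],s['opening'])
d=r.get_image("wrist");np.savez("w2.npz",p=p,Rt=R,**d);cv2.imwrite("pics/w2.png",cv2.resize(d["pixels"],(800,600),interpolation=cv2.INTER_CUBIC))
yaw=np.radians(-59.7);Rt=tool(yaw);plan(p,R,[.5203,-.3057,.0241],Rt,4,40)
E
```

```text
3.2 [ 0.4916 -0.2603  0.0967] [-0.2384  0.0679 -0.8833  0.1769 -0.4263  2.2795] 0.46988486178766875
0.1270181420105604 deg/row 22.584480422743795 mm/row
[[-0.0016, 0.0016, -0.0001, 0.6, 0.7, 22.6, 40], [-0.0016, 0.0016, -0.0001, 0.6, 0.7, 22.6, 40], [-0.0016, 0.0016, -0.0001, 0.5, 0.7, 22.6, 40], [-0.0016, 0.0016, -0.0001, 0.5, 0.6, 22.6, 40]]
```

View pics/w2.png

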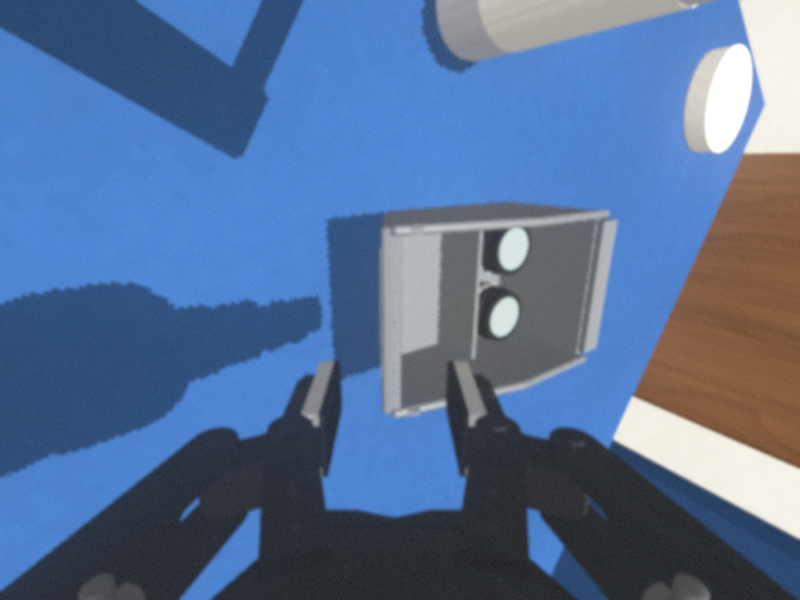

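The wall top edge, columns 383-402 and rows 228-412, sits midway between the finger tips at 330 and 460. One check of the lateral centring by ray cast, then go down.

```bash
python3 - <<'E'
from h import *
k=.64
c=[wcast("w2.npz",np.array(q)*k,2,.0525) for q in((384,228),(386,413))]
b=[wcast("w2.npz",np.array(q)*k,2,.075) for q in((618,220),(596,352))]
print(c,b)
m=(c[0]+c[1])/2;y=c[0]-c[1];print(m,np.degrees(np.arctan2(y[1],y[0]))-90,np.linalg.norm(y))
y=b[0]-b[1];print(np.degrees(np.arctan2(y[1],y[0]))-90,np.linalg.norm(y),(b[0]+b[1])/2)
yaw=np.radians(-59.7);ex=np.array([np.cos(yaw),np.sin(yaw),0]);print("org",m+ex*.085,(b[0]+b[1])/2-ex*.076)
E
```

```text
[array([ 0.5495, -0.2587,  0.0525]), array([ 0.4636, -0.3095,  0.0525])] [array([ 0.627 , -0.4043,  0.075 ]), array([ 0.5467, -0.4517,  0.075 ])]
[ 0.5065 -0.2841  0.0525] -59.40825345216963 0.09986102946651235
-59.46009312289747 0.0932050714889918 [ 0.5868 -0.428   0.075 ]
org [ 0.5494 -0.3575  0.0525] [ 0.5485 -0.3624  0.075 ]
```

Emit:
play_rows([
  [[-0.001,0.0035,0,0.2,1,22.6,40],[-0.001,0.0035,0,0.2,1,22.6,40],[-0.001,0.002,0,0.2,1,22.6,40],[0,0,0,0.2,1,22.6,40],[0,0,0,0,0,0,40],[0,0,0,0,0,0,0],[0,0,0,0,0,0,0],[0,0,0,0,0,0,0],[0,0,0,0,0,0,0],[0,0,0,0,0,0,0]],
])

```text
time: 4.5
ee_pos: [0.5213, -0.3067, 0.0272]
eef_rot: [0.289, 0.921, 0.249, 0.082]
force: [0.1, -0.5, -4.3]
opening: 0.111
grip_force: 60.9
```

```bash
python3 - <<'E'
from h import *
from plant import r
s=r.observe();p,R=pose(s);print(s['time'],p,s['opening'],s['grip_force'],s['force'])
print(np.degrees(np.arctan2(R[1,0],R[0,0]))-90,np.degrees(np.arccos(-R[2,2])))
E
```

```text
4.5 [ 0.5213 -0.3067  0.0272] 0.11070551416072395 60.886632800102234 [ 0.1156 -0.4568 -4.2667]
-59.59541967874719 34.99146887578165
```

Emit:
play_rows([
  [[0,0,0,0,1.2,-1.6,0],[0,0,0,0,2.9,-4.1,0],[0,0,0,0,5.7,-8.2,0],[0,0,0,0,8.6,-12.3,0],[0,0,0,0,11.5,-16.4,0],[0,0,0,0,11.5,-16.4,0],[0,0,0,0,11.5,-16.4,0],[0,0,0,0,5.7,-8.2,0],[0,0,0,0,2.9,-4.1,0],[0,0,0,0,0,0,0]],
])

```text
time: 5.75
ee_pos: [0.5208, -0.3073, 0.1345]
eef_rot: [0.289, 0.921, 0.249, 0.082]
force: [0.9, -0.1, -4.7]
opening: 0.11
grip_force: 60.9
```

```bash
python3 - <<'E'
from h import *
from plant import r
s=r.observe();p,R=pose(s);print(s['time'],p,s['opening'],s['grip_force'],s['force'])
d=r.get_image("wrist");np.savez("w3.npz",p=p,Rt=R,**d);d2=r.get_image("side")
c=cv2.resize(d2["pixels"][110:240,270:400],(400,400),interpolation=cv2.INTER_CUBIC)
cv2.imwrite("pics/w3.png",np.hstack([cv2.resize(d["pixels"],(400,300)),c[:300]]))
plan(p,R,[.42,-.16,.255],tool(0),12,0)
E
```

```text
5.75 [ 0.5208 -0.3073  0.1345] 0.10984772604980088 60.921351313591 [ 0.8531 -0.1363 -4.705 ]
4.96763041512964 deg/row 17.94578116815565 mm/row
[[0.0003, 0.0493, -0.0713, -1.0, -6.4, -16.7, 0], [0.0003, 0.0493, -0.0713, 0.3, -6.4, -16.8, 0], [0.0003, 0.0493, -0.0713, 1.6, -6.3, -16.7, 0], [0.0003, 0.0493, -0.0713, 2.9, -6.2, -16.6, 0], [0.0003, 0.0493, -0.0713, 4.1, -6.0, -16.4, 0], [0.0003, 0.0493, -0.0713, 5.3, -5.6, -16.2, 0], [0.0003, 0.0493, -0.0713, 6.5, -5.2, -15.9, 0], [0.0003, 0.0493, -0.0713, 7.6, -4.7, -15.5, 0], [0.0003, 0.0493, -0.0713, 8.7, -4.1, -15.1, 0], [0.0003, 0.0493, -0.0713, 9.7, -3.5, -14.7, 0], [0.0003, 0.0493, -0.0713, 10.6, -2.7, -14.2, 0], [0.0003, 0.0493, -0.0713, 11.5, -2.0, -13.6, 0]]
```

View pics/w3.png

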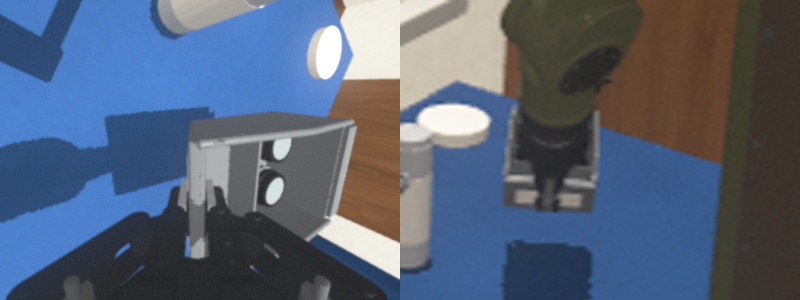

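Wrist view: the bin is pinched at mid-wall with both lenses in the rear part, at (282,150) and (270,188). The side view shows it hanging level. Go to the staging pose.

Emit:
play_rows([
  [[0,0.025,-0.036,-1,-6,-17,0],[0,0.05,-0.071,0,-6,-17,0],[0,0.05,-0.071,2,-6,-17,0],[0,0.05,-0.071,3,-6,-17,0],[0,0.05,-0.071,4,-6,-16,0],[0,0.05,-0.071,5,-6,-16,0],[0,0.05,-0.071,7,-5,-16,0],[0,0.05,-0.071,8,-5,-15,0],[0,0.05,-0.071,9,-4,-15,0],[0,0.05,-0.071,10,-3,-15,0]],
])

```text
time: 7.1
ee_pos: [0.4412, -0.1808, 0.2348]
eef_rot: [0.234, 0.742, 0.598, 0.192]
force: [-0.4, 0.3, -5.2]
opening: 0.106
grip_force: 60.9
```

Emit:
play_rows([
  [[0,0.05,-0.071,11,-2,-14,0],[0,0.05,-0.071,11,-2,-14,0],[0,0.02,-0.03,0,0,0,0],[0,0,0,0,0,0,0],[0,0,0,0,0,0,0]],
])

```text
time: 7.72
ee_pos: [0.4267, -0.1563, 0.2557]
eef_rot: [0.214, 0.676, 0.671, 0.215]
force: [-0.0, -0.2, -3.6]
opening: 0.108
grip_force: 60.9
```

```bash
python3 - <<'E'
from h import *
from plant import r
s=r.observe();p,R=pose(s);print(s['time'],p,s['qpos'],s['opening'],s['force']);print(R)
d=r.get_image("wrist");np.savez("w4.npz",p=p,Rt=R,**d)
cv2.imwrite("pics/w4.png",cv2.resize(d["pixels"],(800,600),interpolation=cv2.INTER_CUBIC))
plan(p,R,[.50,-.126,.255],tool(0),5,0)
E
```

```text
7.725 [ 0.4267 -0.1563  0.2557] [-0.586  -0.4279 -0.865   0.6006  0.3252  1.0822] 0.10837708061099341 [-0.0049 -0.172  -3.6243]
[[ 0.0065  0.816   0.578 ]
 [ 1.     -0.0078 -0.0002]
 [ 0.0044  0.578  -0.8161]]
0.10886297065535755 deg/row 15.870876884883739 mm/row
[[0.0011, 0.0, -0.0016, 6.2, 11.8, 8.6, 0], [0.0011, 0.0, -0.0016, 6.1, 11.9, 8.6, 0], [0.0011, 0.0, -0.0016, 6.1, 11.9, 8.6, 0], [0.0011, 0.0, -0.0016, 6.1, 11.9, 8.6, 0], [0.0011, 0.0, -0.0016, 6.1, 11.9, 8.5, 0]]
```

View pics/w4.png

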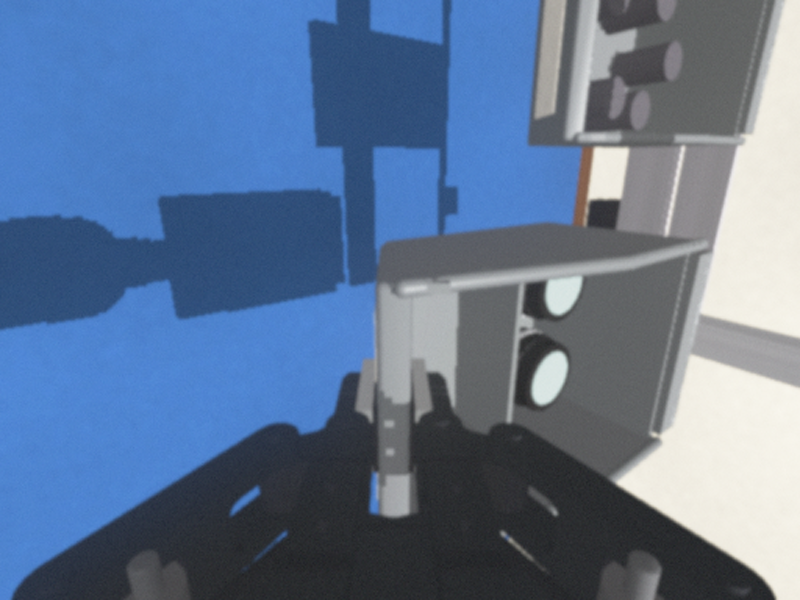

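```bash
python3 - <<'E'
from h import *
k=.64;f="w4.npz";p=np.load(f)["p"]
for n,q,z in [("front+y",(379,284),.281),("lip+y",(711,252),.3035),("lip-y",(670,434),.3035),("corner-y back",(660,437),.3035),("corner+y back",(708,243),.3035),("lensA",(565,296),.2635),("lensB",(550,378),.2635)]:
    X=wcast(f,np.array(q)*k,2,z);print(n,X,1000*(X-p))
for n,q,z in [("wide back",(742,143),.27),("wide front",(568,138),.252)]: print(n,wcast(f,np.array(q)*k,2,z))
g=cv2.cvtColor(wcam(f)[0],cv2.COLOR_BGR2GRAY).astype(float)
for row in range(96,144,8):
    c=np.arange(400,500);dg=np.gradient(g[row-1:row+2,400:500].mean(0));i=dg[25:].argmax()+25
    X=[wcast(f,(c[i],row),2,z) for z in(.262,.268,.274)];print(row,c[i],X[0][:2],X[1][:2],X[2][:2])
E
```

```text
front+y [ 0.4067 -0.1096  0.281 ] [-19.9329  46.7464  25.2808]
lip+y [ 0.5744 -0.1181  0.3035] [147.7454  38.2939  47.7808]
lip-y [ 0.5765 -0.2173  0.3035] [149.822  -60.9895  47.7808]
corner-y back [ 0.5635 -0.2136  0.3035] [136.7964 -57.2515  47.7808]
corner+y back [ 0.5683 -0.1132  0.3035] [141.5871  43.1613  47.7808]
lensA [ 0.5263 -0.1404  0.2635] [99.58   15.9349  7.7808]
lensB [ 0.5221 -0.1839  0.2635] [ 95.4451 -27.5463   7.7808]
wide back [ 0.6932 -0.0678  0.27  ]
wide front [ 0.5312 -0.0678  0.252 ]
96 470 [ 0.7088 -0.0717] [ 0.6893 -0.072 ] [ 0.6698 -0.0723]
104 469 [ 0.7113 -0.0798] [ 0.6917 -0.0797] [ 0.6721 -0.0795]
112 467 [ 0.7109 -0.088 ] [ 0.6913 -0.0874] [ 0.6717 -0.0869]
120 465 [ 0.7106 -0.0964] [ 0.691  -0.0954] [ 0.6714 -0.0944]
128 463 [ 0.7102 -0.1049] [ 0.6906 -0.1034] [ 0.671 -0.102]
136 461 [ 0.7098 -0.1135] [ 0.6902 -0.1116] [ 0.6707 -0.1097]
```

```bash
python3 - <<'E'
from h import *
from plant import r
p,R=pose(r.observe())
plan(p,R,[.47,-.121,.257],tool(np.radians(1)),4,0)
E
```

```text
0.3515931450205631 deg/row 13.937029024598118 mm/row
[[0.0014, 0.0025, -0.0054, 8.9, 8.9, 6.0, 0], [0.0014, 0.0025, -0.0054, 8.8, 9.0, 6.0, 0], [0.0014, 0.0025, -0.0054, 8.7, 9.0, 6.0, 0], [0.0014, 0.0025, -0.0054, 8.7, 9.1, 6.0, 0]]
```

Emit:
play_rows([
  [[0.001,0.0025,-0.0055,9,9,6,0],[0.001,0.0025,-0.0055,9,9,6,0],[0.001,0.0025,-0.0055,9,9,6,0],[0.001,0.0025,-0.0055,9,9,6,0],[0,0,0,0,0,0,0],[0,0,0,0,0,0,0]],
])

```text
time: 8.52
ee_pos: [0.4698, -0.12, 0.2574]
eef_rot: [0.211, 0.668, 0.68, 0.215]
force: [-0.1, -0.0, -4.0]
opening: 0.109
grip_force: 60.9
```

```bash
python3 - <<'E'
from h import *
from plant import r
s=r.observe();p,R=pose(s);print(s['time'],p,s['force']);print(R)
d=r.get_image("wrist");np.savez("w5.npz",p=p,Rt=R,**d)
a=r.get_image("scene")["pixels"];b=r.get_image("side")["pixels"]
A=cv2.resize(a[185:285,210:310],(400,400),interpolation=cv2.INTER_CUBIC)
W=cv2.resize(d["pixels"][80:280,230:430],(400,400),interpolation=cv2.INTER_CUBIC)
cv2.imwrite("pics/v5.png",cv2.convertScaleAbs(np.hstack([A,W]),alpha=1.25,beta=5))
E
```

```text
8.525 [ 0.4698 -0.12    0.2574] [-0.0938 -0.0053 -4.0184]
[[-0.0184  0.8179  0.5751]
 [ 0.9998  0.0152  0.0105]
 [-0.0001  0.5752 -0.818 ]]
```

View pics/v5.png

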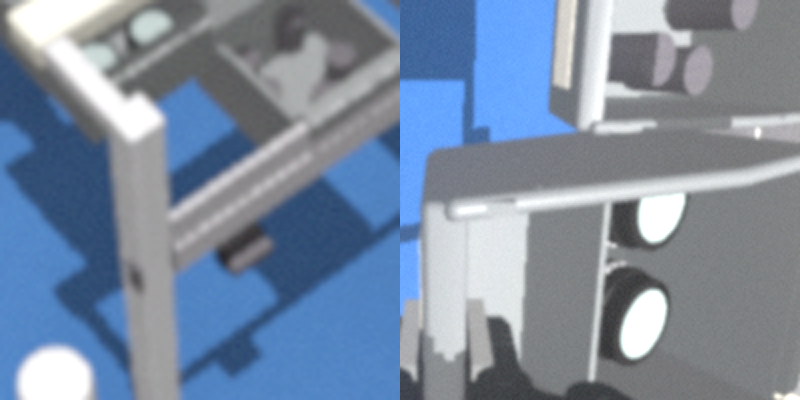

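Left: the free gap seen from behind, with the bare rail from (175,225) to (305,140) and the clip below it. Right: our bin's +y rim runs (450,207)-(795,160), and the wide bin's near rim runs (595,128)-(800,118). Casting both:

```bash
python3 - <<'E'
from h import *
f="w5.npz";o=lambda x,y:np.array((230+(x-400)/2,80+y/2));p=np.load(f)["p"];bz=p[2]-.0272
for n,q,z in [("rim front",(450,205),bz+.057),("rim back",(797,155),bz+.075),("wall corner -y front top",(428,205),bz+.053),("wide rim front",(593,130),.253),("wide rim mid",(700,130),.262),("wide rim back",(797,126),.27)]:
    X=wcast(f,o(*q),2,z);print(n,X,1000*(X-p))
g=wcam(f)[0];print(g.shape)
cv2.imwrite("tmp.png",g)
# scene: lip/back edge etc
S=lambda x,y:(210+x/4,185+y/4)
for n,q,z in [("post inner back top",(160,98),.40),("rail@post",(172,215),.268),("rail@wide",(305,130),.268)]: print(n,cast("scene",S(*q),z))
E
```

```text
rim front [ 0.452  -0.0734  0.2872] [-17.8075  46.6159  29.8   ]
rim back [ 0.5694 -0.0707  0.3052] [99.6629 49.3372 47.8   ]
wall corner -y front top [ 0.449  -0.0739  0.2832] [-20.7263  46.0909  25.8   ]
wide rim front [ 0.5375 -0.0673  0.253 ] [67.7502 52.6774 -4.4154]
wide rim mid [ 0.5897 -0.0697  0.262 ] [119.9739  50.3697   4.5846]
wide rim back [ 0.6544 -0.0711  0.27  ] [184.6385  48.8992  12.5846]
(384, 512, 3)
post inner back top [ 0.6891 -0.1767  0.4   ]
rail@post [ 0.6917 -0.1742  0.268 ]
rail@wide [ 0.6954 -0.0646  0.268 ]
```

```bash
python3 - <<'E'
from h import *
from plant import r
p,R=pose(r.observe())
plan(p,R,[.54,-.120,.257],tool(np.radians(.3)),7,0)
E
```

```text
0.10324345560809443 deg/row 10.015901381428224 mm/row
[[0.0004, -0.001, 0.0015, -0.1, 8.1, 5.9, 0], [0.0004, -0.001, 0.0015, -0.1, 8.1, 5.9, 0], [0.0004, -0.001, 0.0015, -0.1, 8.1, 5.9, 0], [0.0004, -0.001, 0.0015, -0.1, 8.1, 5.8, 0], [0.0004, -0.001, 0.0015, -0.0, 8.1, 5.8, 0], [0.0004, -0.001, 0.0015, -0.0, 8.1, 5.8, 0], [0.0004, -0.001, 0.0015, -0.0, 8.1, 5.8, 0]]
```

Emit:
play_rows([
  [[0,-0.001,0.0015,0,8.1,5.9,0],[0,-0.001,0.0015,0,8.1,5.9,0],[0,-0.001,0.0015,0,8.1,5.9,0],[0,-0.001,0.0015,0,8.1,5.8,0],[0,-0.001,0.0015,0,8.1,5.8,0],[0,-0.001,0.0015,0,8.1,5.8,0],[0,-0.001,0.0015,0,8.1,5.8,0],[0,0,0,0,0,0,0],[0,0,0,0,0,0,0]],
])

```text
time: 9.8
ee_pos: [0.5399, -0.1191, 0.2569]
eef_rot: [0.213, 0.672, 0.676, 0.214]
force: [0.2, 0.1, -4.0]
opening: 0.111
grip_force: 60.9
```

```bash
python3 - <<'E'
from h import *
from plant import r
s=r.observe();p,R=pose(s);print(s['time'],p,s['force']);print(R)
d=r.get_image("wrist");np.savez("w6.npz",p=p,Rt=R,**d)
a=r.get_image("scene")["pixels"]
A=cv2.resize(a[175:265,220:320],(450,405),interpolation=cv2.INTER_CUBIC)
W=cv2.resize(d["pixels"][60:300,300:500],(338,405),interpolation=cv2.INTER_CUBIC)
cv2.imwrite("pics/v6.png",cv2.convertScaleAbs(np.hstack([A,W]),alpha=1.3,beta=8))
plan(p,R,[.552,-.120,.257],tool(np.radians(.3)),3,0)
E
```

```text
9.8 [ 0.5399 -0.1191  0.2569] [ 0.1662  0.1244 -4.0379]
[[-0.0058  0.8178  0.5755]
 [ 1.      0.0046  0.0036]
 [ 0.0003  0.5755 -0.8178]]
0.046694577882085496 deg/row 4.047448656005336 mm/row
[[0.0008, -0.0002, 0.0001, -0.3, 3.3, 2.3, 0], [0.0008, -0.0002, 0.0001, -0.3, 3.3, 2.3, 0], [0.0008, -0.0002, 0.0001, -0.3, 3.3, 2.3, 0]]
```

View pics/v6.png

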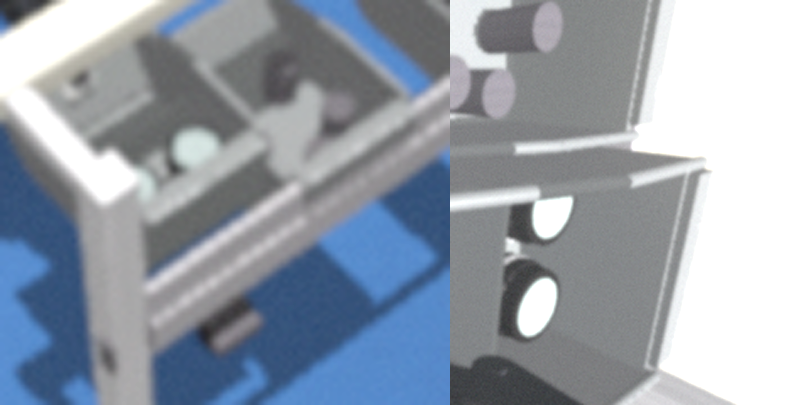

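Ten views used. Left: the lip is parallel to and just in front of the bare rail, between post and wide bin. Right: our lip line runs (709,172)-(668,365), both lenses are in place, and the wide bin's near rim corner is at (637,135). One more numeric check, then tactile docking.

```bash
python3 - <<'E'
from h import *
f="w6.npz";o=lambda x,y:np.array((300+(x-450)/1.6875,60+y/1.6875));p=np.load(f)["p"];bz=p[2]-.0272
for n,q,z in [("lip+y in",(697,172),bz+.075),("lip-y in",(652,367),bz+.075),("corner+y",(705,160),bz+.075),("corner-y",(659,373),bz+.075),("wide lip in 1",(652,30),.271),("wide lip in 2",(635,128),.271),("wide corner",(637,133),.271)]:
    X=wcast(f,o(*q),2,z);print(n,X,1000*(X-p))
E
```

```text
lip+y in [ 0.6698 -0.0772  0.3047] [129.8946  41.9288  47.8   ]
lip-y in [ 0.6703 -0.1693  0.3047] [130.3907 -50.2151  47.8   ]
corner+y [ 0.6752 -0.0728  0.3047] [135.2822  46.2515  47.8   ]
corner-y [ 0.6807 -0.177   0.3047] [140.7626 -57.875   47.8   ]
wide lip in 1 [ 0.6838 -0.0213  0.271 ] [143.9466  97.7752  14.1232]
wide lip in 2 [ 0.6848 -0.0638  0.271 ] [144.9296  55.3309  14.1232]
wide corner [ 0.6877 -0.0663  0.271 ] [147.8019  52.8267  14.1232]
```

Emit:
play_rows([
  [[0,0,0,0,3.3,2.3,0],[0,0,0,0,3.3,2.3,0],[0,0,0,0,3.3,2.3,0],[0,0,0,0,0,0,0],[0,0,0,0,-1.2,1.6,0],[0,0,0,0,-1.2,1.6,0],[0,0,0,0,-1.2,1.6,0],[0,0,0,0,0,0,0],[0,0,0,0,0,0,0]],
])

```text
time: 11.02
ee_pos: [0.5521, -0.1191, 0.2513]
eef_rot: [0.213, 0.672, 0.676, 0.214]
force: [-0.1, -0.3, -4.0]
opening: 0.107
grip_force: 60.9
```

Emit:
play_rows([
  [[0,0,0,0,0.8,0.6,0],[0,0,0,0,0.8,0.6,0],[0,0,0,0,0.8,0.6,0],[0,0,0,0,0,0,0],[0,0,0,0,0,0,0]],
])

```text
time: 11.65
ee_pos: [0.5551, -0.1191, 0.2512]
eef_rot: [0.213, 0.672, 0.676, 0.214]
force: [0.0, 0.2, -4.5]
opening: 0.11
grip_force: 60.9
```

Emit:
play_rows([
  [[0,0,0,0,0.8,0.6,0],[0,0,0,0,0.8,0.6,0],[0,0,0,0,0,0,0],[0,0,0,0,0,0,0]],
])

```text
time: 12.15
ee_pos: [0.5571, -0.1191, 0.2511]
eef_rot: [0.213, 0.672, 0.676, 0.214]
force: [-0.6, 0.4, -4.0]
opening: 0.109
grip_force: 60.9
```

Emit:
play_rows([
  [[0,0,0,0,0.8,0.6,0],[0,0,0,0,0,0,0],[0,0,0,0,0,0,0]],
])

```text
time: 12.52
ee_pos: [0.5581, -0.1191, 0.2511]
eef_rot: [0.213, 0.672, 0.676, 0.214]
force: [-0.6, -0.4, -4.6]
opening: 0.108
grip_force: 60.9
```

Emit:
play_rows([
  [[0,0,0,0,0.8,0.6,0],[0,0,0,0,0,0,0],[0,0,0,0,0,0,0]],
])

```text
time: 12.9
ee_pos: [0.5591, -0.1191, 0.2511]
eef_rot: [0.213, 0.672, 0.676, 0.214]
force: [-0.6, -0.4, -4.1]
opening: 0.11
grip_force: 60.9
```

Emit:
play_rows([
  [[0,0,0,0,0.8,0.6,0],[0,0,0,0,0,0,0],[0,0,0,0,0,0,0]],
])

```text
time: 13.28
ee_pos: [0.5601, -0.1191, 0.251]
eef_rot: [0.213, 0.672, 0.676, 0.214]
force: [-0.6, 0.4, -3.8]
opening: 0.11
grip_force: 60.9
```

Emit:
play_rows([
  [[0,0,0,0,0.8,0.6,0],[0,0,0,0,0,0,0],[0,0,0,0,0,0,0]],
])

```text
time: 13.65
ee_pos: [0.5611, -0.1191, 0.251]
eef_rot: [0.213, 0.672, 0.676, 0.214]
force: [0.1, -0.1, -4.6]
opening: 0.11
grip_force: 60.9
```

Emit:
play_rows([
  [[0,0,0,0,0.8,0.6,0],[0,0,0,0,0,0,0],[0,0,0,0,0,0,0]],
])

```text
time: 14.02
ee_pos: [0.5618, -0.119, 0.2507]
eef_rot: [0.213, 0.672, 0.676, 0.214]
force: [-2.4, 0.8, -3.9]
opening: 0.106
grip_force: 61.1
```

Emit:
play_rows([
  [[0,0,0,0,0.8,0.6,0],[0,0,0,0,0,0,0],[0,0,0,0,0,0,0]],
])

```text
time: 14.4
ee_pos: [0.5618, -0.119, 0.2499]
eef_rot: [0.212, 0.673, 0.676, 0.214]
force: [-7.7, 1.0, -1.4]
opening: 0.114
grip_force: 62.0
```

Emit:
play_rows([
  [[0,0,0,0,0.8,0.6,0],[0,0,0,0,0,0,0],[0,0,0,0,0,0,0]],
])

```text
time: 14.78
ee_pos: [0.5617, -0.119, 0.2495]
eef_rot: [0.212, 0.673, 0.676, 0.213]
force: [-17.7, 0.7, 3.8]
opening: 0.107
grip_force: 63.7
```

Emit:
play_rows([
  [[0,0,0,0,-0.8,-0.6,0],[0,0,0,0,-0.8,-0.6,0],[0,0,0,0,-0.8,-0.6,0],[0,0,0,0,0,0,0],[0,0,0,0,0,0,0]],
])

```text
time: 15.4
ee_pos: [0.5614, -0.1191, 0.2513]
eef_rot: [0.213, 0.672, 0.676, 0.214]
force: [-0.2, 0.3, -4.1]
opening: 0.109
grip_force: 60.9
```

Emit:
play_rows([
  [[0,0,0,0,-0.6,0.8,0],[0,0,0,0,-0.6,0.8,0],[0,0,0,0,-0.6,0.8,0],[0,0,0,0,0,0,0],[0,0,0,0,0,0,0]],
])

```text
time: 16.02
ee_pos: [0.561, -0.1191, 0.248]
eef_rot: [0.213, 0.672, 0.676, 0.214]
force: [0.3, 0.2, -4.5]
opening: 0.11
grip_force: 60.9
```

Emit:
play_rows([
  [[0,0,0,0,-0.6,0.8,0],[0,0,0,0,-0.6,0.8,0],[0,0,0,0,0,0,0],[0,0,0,0,0,0,0]],
])

```text
time: 16.52
ee_pos: [0.5609, -0.1191, 0.246]
eef_rot: [0.213, 0.672, 0.676, 0.214]
force: [0.1, -0.8, -5.3]
opening: 0.112
grip_force: 60.9
```

Emit:
play_rows([
  [[0,0,0,0,-0.6,0.8,0],[0,0,0,0,-0.6,0.8,0],[0,0,0,0,-0.6,0.8,0],[0,0,0,0,0,0,0],[0,0,0,0,0,0,0]],
])

```text
time: 17.15
ee_pos: [0.5609, -0.1191, 0.243]
eef_rot: [0.213, 0.672, 0.676, 0.214]
force: [-0.8, -0.6, -3.9]
opening: 0.106
grip_force: 60.9
```

Emit:
play_rows([
  [[0,0,0,0,-0.6,0.8,0],[0,0,0,0,-0.6,0.8,0],[0,0,0,0,0,0,0],[0,0,0,0,0,0,0]],
])

```text
time: 17.65
ee_pos: [0.5608, -0.1191, 0.241]
eef_rot: [0.213, 0.672, 0.676, 0.214]
force: [-0.2, 0.9, -4.9]
opening: 0.108
grip_force: 60.9
```

Emit:
play_rows([
  [[0,0,0,0,-0.6,0.8,0],[0,0,0,0,-0.6,0.8,0],[0,0,0,0,0,0,0],[0,0,0,0,0,0,0]],
])

```text
time: 18.15
ee_pos: [0.5607, -0.1191, 0.239]
eef_rot: [0.213, 0.672, 0.676, 0.214]
force: [-0.5, -0.2, -3.7]
opening: 0.108
grip_force: 60.9
```

Emit:
play_rows([
  [[0,0,0,0,-0.55,0.83,0],[0,0,0,0,-0.55,0.83,0],[0,0,0,0,0,0,0],[0,0,0,0,0,0,0]],
])

```text
time: 18.65
ee_pos: [0.5608, -0.1191, 0.237]
eef_rot: [0.213, 0.672, 0.676, 0.214]
force: [-0.6, -0.2, -4.3]
opening: 0.108
grip_force: 60.9
```

Emit:
play_rows([
  [[0,0,0,0,-0.55,0.83,0],[0,0,0,0,-0.55,0.83,0],[0,0,0,0,0,0,0],[0,0,0,0,0,0,0]],
])

```text
time: 19.15
ee_pos: [0.5608, -0.1191, 0.235]
eef_rot: [0.213, 0.672, 0.676, 0.214]
force: [1.2, 0.6, -3.4]
opening: 0.107
grip_force: 60.9
```

Emit:
play_rows([
  [[0,0,0,0,-0.55,0.83,0],[0,0,0,0,-0.55,0.83,0],[0,0,0,0,0,0,0],[0,0,0,0,0,0,0]],
])

```text
time: 19.65
ee_pos: [0.5609, -0.1191, 0.233]
eef_rot: [0.213, 0.672, 0.676, 0.214]
force: [0.9, -0.4, -4.8]
opening: 0.106
grip_force: 60.9
```

Emit:
play_rows([
  [[0,0,0,0,-0.55,0.83,0],[0,0,0,0,-0.55,0.83,0],[0,0,0,0,-0.55,0.83,0],[0,0,0,0,0,0,0],[0,0,0,0,0,0,0]],
])

```text
time: 20.27
ee_pos: [0.561, -0.1191, 0.2301]
eef_rot: [0.213, 0.672, 0.676, 0.214]
force: [-0.2, 1.0, -4.4]
opening: 0.11
grip_force: 60.9
```

Emit:
play_rows([
  [[0,0,0,0,-0.55,0.83,0],[0,0,0,0,-0.55,0.83,0],[0,0,0,0,0,0,0],[0,0,0,0,0,0,0]],
])

```text
time: 20.78
ee_pos: [0.561, -0.1191, 0.228]
eef_rot: [0.213, 0.672, 0.676, 0.214]
force: [0.2, 0.3, -4.2]
opening: 0.11
grip_force: 60.9
```

Emit:
play_rows([
  [[0,0,0,0,-0.55,0.83,0],[0,0,0,0,0,0,0],[0,0,0,0,0,0,0]],
])

```text
time: 21.15
ee_pos: [0.561, -0.1191, 0.227]
eef_rot: [0.213, 0.672, 0.676, 0.214]
force: [0.2, -0.4, -4.0]
opening: 0.108
grip_force: 60.9
```

Emit:
play_rows([
  [[0,0,0,0,-0.55,0.83,0],[0,0,0,0,0,0,0],[0,0,0,0,0,0,0]],
])

```text
time: 21.52
ee_pos: [0.561, -0.1191, 0.226]
eef_rot: [0.213, 0.672, 0.676, 0.214]
force: [0.2, 0.2, -4.5]
opening: 0.111
grip_force: 60.9
```

Emit:
play_rows([
  [[0,0,0,0,-0.55,0.83,0],[0,0,0,0,0,0,0],[0,0,0,0,0,0,0]],
])

```text
time: 21.9
ee_pos: [0.5611, -0.1191, 0.225]
eef_rot: [0.213, 0.672, 0.676, 0.214]
force: [0.1, -0.8, -5.1]
opening: 0.113
grip_force: 60.9
```

Emit:
play_rows([
  [[0,0,0,0,-0.55,0.83,0],[0,0,0,0,0,0,0],[0,0,0,0,0,0,0]],
])

```text
time: 22.28
ee_pos: [0.5611, -0.1191, 0.224]
eef_rot: [0.213, 0.672, 0.676, 0.214]
force: [-1.3, 0.1, -4.6]
opening: 0.108
grip_force: 60.9
```

Emit:
play_rows([
  [[0,0,0,0,-0.57,0.82,0],[0,0,0,0,0,0,0],[0,0,0,0,0,0,0]],
])

```text
time: 22.65
ee_pos: [0.5611, -0.1191, 0.2231]
eef_rot: [0.213, 0.672, 0.676, 0.214]
force: [0.3, -0.3, -5.3]
opening: 0.112
grip_force: 60.9
```

Emit:
play_rows([
  [[0,0,0,0,-0.57,0.82,0],[0,0,0,0,0,0,0],[0,0,0,0,0,0,0]],
])

```text
time: 23.02
ee_pos: [0.5611, -0.1191, 0.222]
eef_rot: [0.213, 0.672, 0.676, 0.214]
force: [0.1, -0.3, -4.1]
opening: 0.109
grip_force: 60.9
```

Emit:
play_rows([
  [[0,0,0,0,-0.57,0.82,0],[0,0,0,0,0,0,0],[0,0,0,0,0,0,0]],
])

```text
time: 23.4
ee_pos: [0.5615, -0.1191, 0.2215]
eef_rot: [0.213, 0.672, 0.676, 0.215]
force: [0.8, 0.6, -2.6]
opening: 0.111
grip_force: 61.1
```

Emit:
play_rows([
  [[0,0,0,0,-0.57,0.82,0],[0,0,0,0,0,0,0],[0,0,0,0,0,0,0]],
])

```text
time: 23.78
ee_pos: [0.5615, -0.1191, 0.2207]
eef_rot: [0.213, 0.672, 0.676, 0.215]
force: [-4.5, 1.6, 2.6]
opening: 0.109
grip_force: 62.5
```

```bash
python3 - <<'E'
from h import *
from plant import r
s=r.observe();p,R=pose(s);print(s['time'],p,s['force'],s['torque'])
d=r.get_image("wrist");np.savez("w7.npz",p=p,Rt=R,**d)
# bright lens caps in view, compare to w6 (bin fixed in hand?)
for f in("w6.npz","w7.npz"):
    im=wcam(f)[0];g=im[60:300,330:400];m=cv2.inRange(im,(200,205,190),(255,255,255));m[:, :320]=0;m[:,372:]=0;m[:100]=0
    n,l,st,ce=cv2.connectedComponentsWithStats(m);print([(np.round(c,1).tolist(),int(a[4])) for c,a in zip(ce[1:],st[1:]) if a[4]>60])
E
```

```text
23.775 [ 0.5615 -0.1191  0.2207] [-4.5484  1.5862  2.5524] [0.2393 0.7035 0.1032]
[([359.4, 187.6], 358), ([351.2, 241.6], 471)]
[([360.3, 188.0], 360), ([352.1, 241.9], 478)]
```

Seated at TCP z of about 0.2215: the rail now takes the weight, which matches the predicted fully-home height. Relieve slightly and release.

Emit:
play_rows([
  [[0,0,0,0,0.5,-0.7,0],[0,0,0,0,0,0,0],[0,0,0,0,0,0,14],[0,0,0,0,0,0,20],[0,0,0,0,0,0,26],[0,0,0,0,0,0,32],[0,0,0,0,0,0,32],[0,0,0,0,0,0,32],[0,0,0,0,0,0,32]],
])

```text
time: 24.95
ee_pos: [0.5612, -0.1191, 0.221]
eef_rot: [0.213, 0.672, 0.676, 0.214]
force: [-0.4, -0.6, -0.7]
opening: 0.375
grip_force: 0.0
```

```bash
python3 - <<'E'
from h import *
from plant import r
s=r.observe();p,R=pose(s);print(s['time'],p,s['force'],s['opening'])
d=r.get_image("wrist");np.savez("w8.npz",p=p,Rt=R,**d)
for f in("w7.npz","w8.npz"):
    im=wcam(f)[0];m=cv2.inRange(im,(200,205,190),(255,255,255));m[:, :320]=0;m[:,372:]=0;m[:100]=0
    n,l,st,ce=cv2.connectedComponentsWithStats(m);print([(np.round(c,1).tolist(),int(a[4])) for c,a in zip(ce[1:],st[1:]) if a[4]>60])
E
```

```text
24.95 [ 0.5612 -0.1191  0.221 ] [-0.4303 -0.6416 -0.7496] 0.37459963982664735
[([360.3, 188.0], 360), ([352.1, 241.9], 478)]
[([359.0, 187.2], 391), ([350.4, 241.3], 497), ([351.5, 357.8], 644)]
```

Released: no tool load, and the lens caps moved only about 1.5 px. Retreat along the tool axis.

Emit:
play_rows([
  [[0,0,0,0,0,-4,32],[0,0,0,0,0,-8,32],[0,0,0,0,0,-12,32],[0,0,0,0,0,-16,32],[0,0,0,0,0,-20,32],[0,0,0,0,0,-20,32],[0,0,0,0,0,-20,32],[0,0,0,0,0,-20,32],[0,0,0,0,0,-10,32],[0,0,0,0,0,0,32]],
])

```text
time: 26.25
ee_pos: [0.4864, -0.1198, 0.3284]
eef_rot: [0.214, 0.672, 0.676, 0.215]
force: [0.4, -0.2, -0.7]
opening: 0.373
grip_force: 0.0
```

```bash
python3 - <<'E'
from h import *
from plant import r
s=r.observe();p,R=pose(s);print(s['time'],p,s['force'])
d=r.get_image("wrist");np.savez("w9.npz",p=p,Rt=R,**d)
im=d["pixels"];m=cv2.inRange(im,(190,195,180),(255,255,255))
n,l,st,ce=cv2.connectedComponentsWithStats(m)
for c,a in zip(ce[1:],st[1:]):
    if 80<a[4]<900: print(np.round(c,1),a[4],wcast("w9.npz",c,2,.231))
a=r.get_image("scene")["pixels"].astype(int);b=D["scene"]["pixels"].astype(int)
df=(np.abs(a-b).max(2)>40).astype(np.uint8)
for n,(x0,y0,x1,y1) in {"can":(212,268,240,315),"driver":(318,138,340,170),"narrow":(294,155,342,192),"wide":(256,178,310,218)}.items(): print(n,df[y0:y1,x0:x1].sum(),(x1-x0)*(y1-y0))
E
```

```text
26.25 [ 0.4864 -0.1198  0.3284] [ 0.4002 -0.2315 -0.7477]
[316.7 150.9] 249 [ 0.6526 -0.094   0.231 ]
[312.4 189.3] 218 [ 0.6504 -0.1416  0.231 ]
[321.  249.6] 291 [ 0.6783 -0.2358  0.231 ]
[364.3 265.1] 892 [ 0.7994 -0.3067  0.231 ]
[285.6 316.2] 226 [ 0.6165 -0.319   0.231 ]
[352.8 358.5] 734 [ 0.8111 -0.529   0.231 ]
can 0 1316
driver 0 704
narrow 0 1776
wide 128 2160
```

```bash
python3 - <<'E'
from h import *
from plant import r
a=r.get_image("scene")["pixels"].astype(int);b=D["scene"]["pixels"].astype(int)
df=np.abs(a-b).max(2)>40;ys,xs=np.nonzero(df[178:218,256:310]);print("diff x",np.percentile(xs+256,[0,50,100]),"y",np.percentile(ys+178,[0,50,100]))
g=cv2.cvtColor(wcam("w9.npz")[0],cv2.COLOR_BGR2GRAY).astype(float)
for row in list(range(60,112,8))+list(range(128,200,8)):   # outer edge of lips against bright wall
    dg=np.gradient(g[row-1:row+2,330:420].mean(0));i=np.argsort(dg)[::-1][:2];
    print(row,330+i,np.round(dg[i]),[wcast("w9.npz",(330+j,row),2,.27)[:2] for j in i[:1]])
E
```

```text
diff x [256. 260. 280.] y [199. 213. 217.]
60 [375 383] [24. 19.] [array([0.6859, 0.0029])]
68 [374 382] [24. 21.] [array([ 0.686 , -0.0046])]
76 [373 381] [23. 20.] [array([ 0.6861, -0.0123])]
84 [372 380] [22. 18.] [array([ 0.6863, -0.0202])]
92 [371 379] [22. 19.] [array([ 0.6864, -0.0282])]
100 [370 369] [23. 19.] [array([ 0.6866, -0.0363])]
108 [369 368] [22. 19.] [array([ 0.6867, -0.0446])]
128 [367 368] [23. 19.] [array([ 0.6881, -0.066 ])]
136 [366 367] [17. 14.] [array([ 0.6883, -0.0749])]
144 [364 363] [23. 16.] [array([ 0.6864, -0.0838])]
152 [363 362] [22. 18.] [array([ 0.6866, -0.0929])]
160 [362 369] [22. 18.] [array([ 0.6868, -0.1022])]
168 [361 360] [23. 19.] [array([ 0.6869, -0.1118])]
176 [360 359] [21. 20.] [array([ 0.6871, -0.1215])]
184 [359 358] [23. 21.] [array([ 0.6873, -0.1313])]
192 [358 357] [21. 21.] [array([ 0.6874, -0.1414])]
```

Our bin's lip lines up with the wide bin's lip to within 1 mm, so it is hung fully home. The can, screwdriver and narrow bin are unchanged in the scene image. The only differences near the wide bin are at the side where our bin now overlaps it. Handing in.

```bash
python3 -c "
from plant import r
print(r.hand_in())"
```

```text
the job is handed in; nothing more can be done
None
```

The bin hangs fully home on the rail in the free (-y) gap with both lenses in its rear part; the can, screwdriver and narrow bin showed no change and the wide bin's lip stayed in line, and the job was handed in at about 26 s with no verdict returned.

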